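# Clip the pen caddy onto the post and press it home

## Task

Hang the empty clip-on pen caddy on the steel post: pass the open C of its clip sideways onto the thin neck just under the post's head, then slide it down the post so that it pushes the loose black collar all the way down to its stop, and press it home there with a firm push of about 15 N for half a second. Never push the caddy against the post with more than 30 N, leave everything else on the table as it is, and let go with the caddy hanging on the post.

Things in the scene. Friction and masses are not known exactly. Their poses are not given: they have to be found in the camera images.
- caddy: Clip-on pen caddy, loose, 84 to 168 g, grey plastic: an empty square pot, open at the top, standing upright, 40 mm along its x, 44 mm along its y, 110 mm tall, walls 3 mm. Origin at the centre of the pot's underside, z up. An open C clip sticks out of its +x face at 10 to 40 mm height; the flat y faces (44 mm apart) are free to grasp from above, best near the top.
- clip (a point): Centre of the caddy's C clip, on the bore's axis: 40 mm along the caddy's +x from the pot's middle, 25 mm above its underside; axes as the caddy's. The C is 30 mm tall (15 mm up and down from here), bore 18 mm, outside 30 mm across, open towards +x: gap 13 mm wide, its mouth flared to 23 mm at 10 mm ahead of this point.
- stand: Fixed base of the upright round post, z up, origin at the centre of its underside, on the post's axis: disc 120 mm across, 14 mm thick, sleeve 36 mm across to 48 mm height. The post (see collar) is clamped in it, 0 to 30 mm above its lowest setting: this height is NOT measured. With the clip's centre 169 mm above the underside, the clip always meets the neck; any side may be used.
- collar (a joint): Black ring, 32 mm across, 12 mm tall, on the post: height over its hard stop (m), 0 = down; starts 10 to 18 mm up, about 6 N friction, stays put; nearing the stop faster than 10 mm/s jolts. Post at lowest setting, heights: stop 70 mm; shaft 15 mm across to 116; cone to 122; neck 9 mm across to 186; head 22 mm across to 196. Clip passes sideways onto the neck only; on the shaft 1.5 mm play; centre 27 mm above the stop when home.
- pen_cup: Bystander: square grey pot 44 by 44 by 85 mm with three pens in it (to 140 mm), no clip. Origin under its centre.
- tape_roll: Bystander: cardboard ring 90 mm across, 24 mm tall, lying flat. Origin under its centre.
- bowl: Bystander: orange bowl 116 mm across, 65 mm tall. Origin under its centre.
- jar: Bystander: glass jar 76 mm across, 85 mm tall. Origin under its centre.
- paint_tin: Bystander: flat paint box 90 by 210 by 15 mm. Origin under its centre.
- phone: Bystander: phone 150 by 72 by 9 mm lying flat. Origin under its centre.
- marker_a: Bystander: marker pen 136 mm long, 13 mm thick, lying flat. Origin under its middle.
- marker_b: Bystander: marker pen 136 mm long, 13 mm thick, lying flat. Origin under its middle.

How it is judged:
On the way, in this order (a step that is already met when the one before it is completed fails the run):
1. the clip is round the thin neck, the collar still up (horizontal distance between clip and stand below 0.008 m and z of clip in the frame of stand above 0.135 m and value of joint collar above 0.006 m), for 0.1 s.
2. the clip, round the post, has pushed the collar down to its stop and is pressed on with more than 10 N for 0.3 s (value of joint collar below 0.002 m and horizontal distance between clip and stand below 0.006 m and contact force between caddy and stand above 10 N and z of clip in the frame of stand below 0.132 m), for 0.3 s.
At the end, for the whole second after the job is handed in: The caddy hangs at rest on the post, let go, its pot upright within 10 degrees, the clip round the shaft (its centre within 6 mm of the post's axis) and down at the collar (91 to 132 mm above the stand's underside, whatever the post's setting), and the collar is fully down on its stop (within 2 mm) (value of joint collar below 0.002 m and horizontal distance between clip and stand below 0.006 m and z of clip in the frame of stand between 0.091 and 0.132 m and angle between caddy's own z axis and vertical below 0.18 rad and linear speed of caddy below 0.02 m/s); the robot touches nothing.
It fails at once if the caddy is pushed against the post with more than 30 N (contact force between caddy and stand above 30 N).
It fails at once if a bystander is moved by more than 20 mm (distance of any of pen_cup, tape_roll, bowl, jar, paint_tin, phone, marker_a, marker_b from where it was at the start of the episode above 0.02 m).
It also fails if it takes over 64 s, if anything falls off the work surface, if the arm or the gripper's body presses on something with over 40 N, if the wrist force passes 120 N, or if a joint passes its speed limit or range.

## Robot

A 6-joint arm with a two-finger parallel gripper is mounted at the origin on the work surface. World frame = base frame: x ahead of the robot, y to its left, z up, the work surface at z = 0. Lengths are in m, angles in rad, forces in N, time in s.
With the tool pointing down it reaches from about 0.375 to 0.925 m from the base axis. Payload 5.7 kg.
Tool frame: the origin (TCP) lies between the finger pads; the fingertips stand 8 mm ahead of it and the grasp point (between the pads) lies 11 mm behind it; z points along the fingers, y is the direction in which the jaws open and shut (so a half turn about z gives the same grasp; the last joint's range is limited). The gripper opens to 88 mm and grips with 3 to 60 N. Pads are 20 mm wide; open, the fingers measure 115 mm over their backs; the gripper's body (75 mm by 178 mm) begins 61 mm behind the grasp point.
Start: joints at [-1.231, 0.359, 1.51, -0, 1.272, -0.115], TCP at [0.264, -0.539, 0.231] pointing down, gripper open.
Joint ranges: [-2.97, 2.97], [-1.01, 2.36], [0.21, 2.38], [-0.96, 4.11], [0.2, 2.71], [-2.98, 2.98]. Speed limits (rad/s): [2.39, 2.39, 3.14, 3.14, 3.14, 3.14].

## Interface

Orientations are given as [roll, pitch, yaw] about the fixed x, y, z axes, in that order (R = Rz(yaw) Ry(pitch) Rx(roll)).
In Python, from plant import ctrl gives the robot as it stands. The module is installed in compiled form; this text tells all that it offers.
- The arm moves only by the tool carry_out, never from a script. Its argument "motion" is a list of rows, each an object with "claw": the closure, from 0 (fully open) to 1 (shut); "delta_pos": the shift along the tool's x, y, z in cm, a list of three; "rotation": the turn, a rotation vector about the tool's x, y, z in degrees, a list of three. A call has exactly 10 rows; each row shifts and turns the commanded pose from where the row before left it, along the tool's axes as they then stand; what a row does not reach is not made up. A row lasts 1/12 s, in which the tool goes at most 41.7 mm and 7.16 degrees, less where a joint would pass 70% of its speed; a pose out of reach is approached as far as the arm can. A call with a gripper value outside its range is refused whole. The fingers move at their own pace and stop on an object; "newtons" is the grip in N (left out, the last holds). Time passes only in rows, so rows that do not move let the fingers close, or fill a call up. It gives the time, the measured TCP pose, the force and the opening at its end, in the units of the state.
- ctrl.observe(): the state, without advancing time (a new reading comes with each control period).
- ctrl.get_image(name): name is "side" or "top" or "wrist"; returns a dict with "frame" (420x560x3 uint8, blue, green, red), "camera_matrix" (3x3 intrinsics, pixels), "k1" (the pictures are not rectified: a ray, as slopes to the right and down, at radius r is drawn at 1 + k1 r^2 times it, then the intrinsics apply), "R" (3x3) and "t" (3): a world point X has camera coordinates R X + t; the wrist camera has in their place "mount" (4x4, takes a point from camera to tool coordinates, whose origin is the TCP and whose axes are the flange's). Camera axes: x right, y down, z forward; pixel columns grow to the right and rows downward; lengths in m; the calibration is good to about 2 mm. A picture is of the moment at which its call begins: read the wrist's pose just before it. There is no depth.
- ctrl.sign_off(): hands the job in, once; it reports no verdict.
The state is a dict: "time": time; "joint_pos": joint angles; "joint_vel": joint speeds; "joint_efforts": joint torques, N m; "position": TCP position; "ee_rot": TCP orientation; "ft_force": force on the tool from outside, world axes, zero at the start; "wrist_torque": the same for the moment, N m; "grip_width": finger opening in m.
Only numpy, scipy, OpenCV 4.12 (cv2) and the standard library are available. Lean on these libraries where they do the work, as an engineer would, in place of code of your own. Each camera call takes 0.05 s, during which the arm holds its last target.

## Working session

There is one attempt and no reset: what is moved stays moved. The work goes in short steps, Python scripts to look and compute and a tool call to move; the robot and the scene stay as the last step left them, time stands still between calls to the robot, and variables do not carry over. Pictures are saved under pics/ and viewed, and the job is handed in when it is done.

Besides the shell and the picture viewer there is one more tool, called after ">>>" by a JSON object that holds its "op" and its "data", one argument or row to a line. carry_out: Moves the arm, as the interface text tells. Its arguments: {"type":"object","properties":{"motion":{"type":"array"},"newtons":{"type":"number"}},"required":["motion"]}

```bash
mkdir -p pics
cat > h.py <<'E'
import numpy as np, cv2
from plant import ctrl
def undist(c,uv):
    K=c["camera_matrix"]; 
    return cv2.undistortPoints(np.array([[uv]],float),np.array(K,float),np.array([c["k1"],0,0,0.]))[0,0] 
def ray(c,uv):
    # exact as fixed-point inverse of x*(1+k1 r2)
    x,y=undist(c,uv); R=np.array(c["R"]);t=np.array(c["t"])
    d=R.T@np.array([x,y,1.]); o=-R.T@t
    return o,d
def onz(c,uv,z):
    o,d=ray(c,uv); return o+d*(z-o[2])/d[2]
def proj(c,X):
    R=np.array(c["R"]);t=np.array(c["t"]);p=R@np.array(X,float)+t
    x,y=p[0]/p[2],p[1]/p[2];s=1+c["k1"]*(x*x+y*y);K=np.array(c["camera_matrix"])
    return (K@[x*s,y*s,1])[:2]
def wristcam(c,s):
    from scipy.spatial.transform import Rotation as Ro
    T=np.eye(4);T[:3,:3]=Ro.from_euler('xyz',s["ee_rot"]).as_matrix();T[:3,3]=s["position"]
    M=np.linalg.inv(T@np.array(c["mount"])); c=dict(c);c["R"]=M[:3,:3];c["t"]=M[:3,3];return c
E
python3 - <<'E'
from h import *
print(ctrl.observe())
for n in("side","top","wrist"):
    s=ctrl.observe();c=ctrl.get_image(n);cv2.imwrite(f"pics/{n}0.png",c["frame"])
    print(n,c["camera_matrix"],c["k1"])
    if n!="wrist":print(-np.array(c["R"]).T@c["t"])
E
```

```text
{'time': 0.0, 'joint_pos': array([-1.23110368e+00,  3.59476495e-01,  1.51142652e+00, -3.64885366e-05,
        1.27250895e+00, -1.15059901e-01]), 'joint_vel': array([-0.00021377, -0.00196824,  0.00080404,  0.0016234 ,  0.00160174,
        0.00095022]), 'joint_efforts': array([ 2.18780360e-04, -5.15366900e+01, -2.70719540e+01,  6.75454759e-02,
        3.48411442e-02, -1.37865882e-04]), 'position': array([ 0.26331879, -0.53837472,  0.22982882]), 'ee_rot': array([-3.13978137e+00, -1.74240385e-04,  4.54763148e-01]), 'ft_force': array([ 1.09561102, -0.13254098, -0.1119853 ]), 'wrist_torque': array([-0.02403001, -0.01083964,  0.01808726]), 'grip_width': 0.08777413728343658}
side [[397.50353951   0.         276.41392717]
 [  0.         397.50353951 211.82378193]
 [  0.           0.           1.        ]] -0.07267289204279531
[0.17857668 0.94826279 0.76609394]
top [[443.7500932    0.         271.94074543]
 [  0.         443.7500932  206.99751187]
 [  0.           0.           1.        ]] 0.045192046246220946
[ 0.44715664 -0.01233228  1.20844761]
wrist [[347.74185159   0.         283.01208559]
 [  0.         347.74185159 213.58673896]
 [  0.           0.           1.        ]] -0.059234351814245835
```

View pics/side0.png

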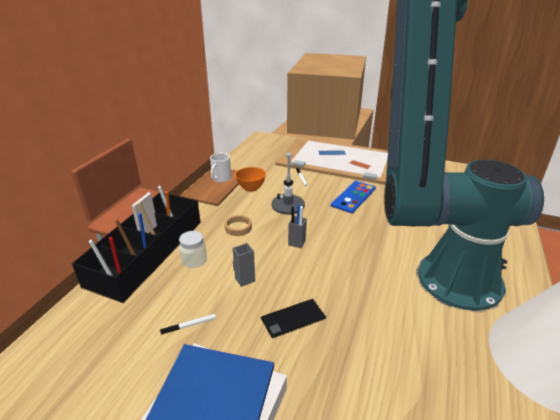

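View pics/top0.png

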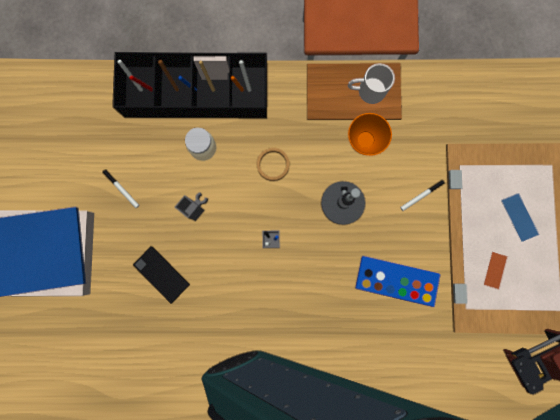

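View pics/wrist0.png

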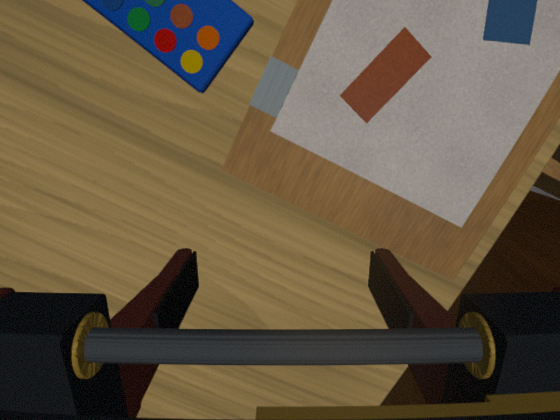

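The top view shows the caddy at about (190,207) with its clip pointing up-right to (203,199), the stand base at (343,203), the pen cup at (271,239) and the tape roll at (273,164). I'll zoom in on the caddy and stand.

Run:
```python
from h import *
t=ctrl.get_image("top");s=ctrl.get_image("side")
f=t["frame"]
a=cv2.resize(f[165:245,150:230],(400,400),interpolation=cv2.INTER_CUBIC)
b=cv2.resize(f[165:245,303:383],(400,400),interpolation=cv2.INTER_CUBIC)
cv2.imwrite("pics/z1.png",np.hstack([a,b]))
f=s["frame"]
a=cv2.resize(f[225:305,205:285],(400,400),interpolation=cv2.INTER_CUBIC)
b=cv2.resize(f[140:220,250:330],(400,400),interpolation=cv2.INTER_CUBIC)
cv2.imwrite("pics/z2.png",np.hstack([a,b]))
for nm,uv,z in [("potTop",(190,207),.11),("standbase",(343,203),.014),("cup",(271,239),.085),("tape",(273,164),.024),("jar",(199,140),.085),("phone",(161,275),.009),("mk",(121,188),.007),("mkb",(423,195),.007),("bowl",(370,134),.065)]:
    print(nm,onz(t,uv,z).round(3))
```

```text
potTop [0.564 0.208 0.11 ]
standbase [ 0.587 -0.187  0.014]
cup [0.486 0.005 0.085]
tape [0.692 0.002 0.024]
jar [0.741 0.194 0.085]
phone [0.391 0.3   0.009]
mk [0.626 0.418 0.007]
mkb [ 0.611 -0.404  0.007]
bowl [ 0.764 -0.252  0.065]
```

View pics/z1.png

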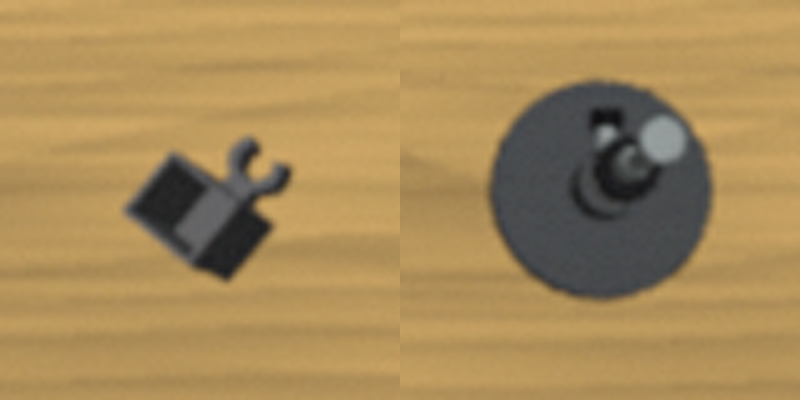

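View pics/z2.png

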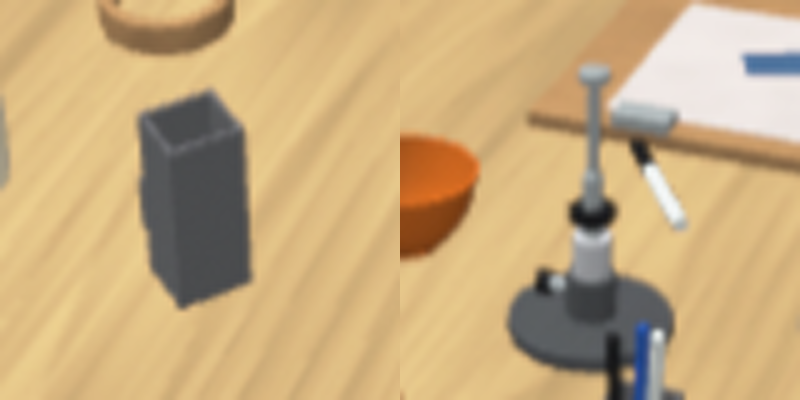

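Run:
```python
from h import *
t=ctrl.get_image("top");s=ctrl.get_image("side")
z=lambda X,Y:(150+(X+.5)/5-.5,165+(Y+.5)/5-.5)
for p in [(125,208),(173,152),(195,268),(245,203)]:
    print(p,onz(t,z(*p),.11).round(4))
for p in [(245,142),(285,172),(238,190)]: print('clip',onz(t,z(*p),.04).round(4))
zs=lambda X,Y:(205+(X+.5)/5-.5,225+(Y+.5)/5-.5)
for p in [(140,117),(211,93),(244,128),(173,153)]:print('side',onz(s,zs(*p),.11).round(4))
for p in [(182,306),(250,282)]:print('side bottom',onz(s,zs(*p),0).round(4))
# stand
za=lambda X,Y:(303+(X+.5)/5-.5,165+(Y+.5)/5-.5)
zb=lambda X,Y:(250+(X+.5)/5-.5,140+(Y+.5)/5-.5)
def tri(a,b):
    o1,d1=ray(t,a);o2,d2=ray(s,b)
    d1=d1/np.linalg.norm(d1);d2=d2/np.linalg.norm(d2)
    A=np.stack([d1,-d2],1);q=np.linalg.lstsq(A,o2-o1,rcond=None)[0]
    p,r=o1+q[0]*d1,o2+q[1]*d2;return (p+r)/2,np.linalg.norm(p-r)
print('head',tri(za(263,139),zb(193,70)))
hsv=cv2.cvtColor(t["frame"],cv2.COLOR_BGR2HSV)
m=((hsv[...,1]<75)).astype(np.uint8)*255
m[:, :300]=0;m[:,390:]=0;m[:155]=0;m[245:]=0
cs,_=cv2.findContours(m,0,1);k=max(cs,key=cv2.contourArea)
e=cv2.fitEllipse(k);print(e,onz(t,e[0],.014),onz(t,e[0],.012))
for h in (.19,.196,.21,.226): print(h,onz(t,za(263,139),h),onz(s,zb(193,73),h))
```

```text
(125, 208) [0.5656 0.2459 0.11  ]
(173, 152) [0.5939 0.2228 0.11  ]
(195, 268) [0.5358 0.2102 0.11  ]
(245, 203) [0.5685 0.1862 0.11  ]
clip [0.6089 0.1996 0.04  ]
clip [0.5929 0.178  0.04  ]
clip [0.5831 0.2027 0.04  ]
side [0.5933 0.2256 0.11  ]
side [0.5671 0.193  0.11  ]
side [0.5383 0.2137 0.11  ]
side [0.5639 0.2459 0.11  ]
side bottom [0.5659 0.2447 0.    ]
side bottom [0.539  0.2135 0.    ]
head (array([ 0.58990584, -0.18713202,  0.20406781]), np.float64(0.0009030977657427337))
((342.772705078125, 202.5501251220703), (42.053462982177734, 42.776519775390625), 101.88026428222656) [ 0.58856501 -0.18663513  0.014     ] [ 0.58880179 -0.18692699  0.012     ]
0.19 [ 0.59146534 -0.18971299  0.19      ] [ 0.59901007 -0.21099574  0.19      ]
0.196 [ 0.59061518 -0.18866798  0.196     ] [ 0.59463127 -0.1989221   0.196     ]
0.21 [ 0.58863145 -0.18622963  0.21      ] [ 0.58441407 -0.17075027  0.21      ]
0.226 [ 0.58636433 -0.18344295  0.226     ] [ 0.57273727 -0.13855389  0.226     ]
```

>>> {"op": "carry_out", "data": {
  "motion": [
    {"claw": 0, "delta_pos": [3.02, -2.73, -0.35], "rotation": [0, 0, 0]},
    {"claw": 0, "delta_pos": [3.02, -2.73, -0.35], "rotation": [0, 0, 0]},
    {"claw": 0, "delta_pos": [3.02, -2.73, -0.35], "rotation": [0, 0, 0]},
    {"claw": 0, "delta_pos": [3.02, -2.73, -0.35], "rotation": [0, 0, 0]},
    {"claw": 0, "delta_pos": [3.02, -2.73, -0.35], "rotation": [0, 0, 0]},
    {"claw": 0, "delta_pos": [3.02, -2.73, -0.35], "rotation": [0, 0, 0]},
    {"claw": 0, "delta_pos": [3.02, -2.73, -0.35], "rotation": [0, 0, 0]},
    {"claw": 0, "delta_pos": [3.02, -2.73, -0.35], "rotation": [0, 0, 0]},
    {"claw": 0, "delta_pos": [3.02, -2.73, -0.35], "rotation": [0, 0, 0]},
    {"claw": 0, "delta_pos": [3.02, -2.73, -0.35], "rotation": [0, 0, 0]}
  ],
  "newtons": 50
}}

```text
time: 1.18
position: [0.4152, -0.1592, 0.2661]
ee_rot: [3.141, -0.0, 0.454]
ft_force: [0.7, 0.4, -0.4]
grip_width: 0.0875
```

>>> {"op": "carry_out", "data": {
  "motion": [
    {"claw": 0, "delta_pos": [3.02, -2.73, -0.35], "rotation": [0, 0, 0]},
    {"claw": 0, "delta_pos": [3.02, -2.73, -0.35], "rotation": [0, 0, 0]},
    {"claw": 0, "delta_pos": [3.02, -2.73, -0.35], "rotation": [0, 0, 0]},
    {"claw": 0, "delta_pos": [3.02, -2.73, -0.35], "rotation": [0, 0, 0]},
    {"claw": 0, "delta_pos": [3.02, -2.73, -0.35], "rotation": [0, 0, 0]},
    {"claw": 0, "delta_pos": [3.02, -2.73, -0.35], "rotation": [0, 0, 0]},
    {"claw": 0, "delta_pos": [3.02, -2.73, -0.35], "rotation": [0, 0, 0]},
    {"claw": 0, "delta_pos": [3.02, -2.73, -0.35], "rotation": [0, 0, 0]},
    {"claw": 0, "delta_pos": [3.02, -2.73, -0.35], "rotation": [0, 0, 0]},
    {"claw": 0, "delta_pos": [3.02, -2.73, -0.35], "rotation": [0, 0, 0]}
  ]
}}

```text
time: 2.02
position: [0.5666, 0.219, 0.3009]
ee_rot: [3.142, -0.0, 0.455]
ft_force: [0.2, -0.9, -0.1]
grip_width: 0.0881
```

>>> {"op": "carry_out", "data": {
  "motion": [
    {"claw": 0, "delta_pos": [0, 0, 0], "rotation": [0, 0, 6.4]},
    {"claw": 0, "delta_pos": [0, 0, 0], "rotation": [0, 0, 6.4]},
    {"claw": 0, "delta_pos": [0, 0, 0], "rotation": [0, 0, 6.4]},
    {"claw": 0, "delta_pos": [0, 0, 0], "rotation": [0, 0, 6.4]},
    {"claw": 0, "delta_pos": [0, 0, 0], "rotation": [0, 0, 6.4]},
    {"claw": 0, "delta_pos": [0, 0, 0], "rotation": [0, 0, 6.4]},
    {"claw": 0, "delta_pos": [0, 0, 0], "rotation": [0, 0, 6.4]},
    {"claw": 0, "delta_pos": [0, 0, 0], "rotation": [0, 0, 6.4]},
    {"claw": 0, "delta_pos": [0, 0, 0], "rotation": [0, 0, 6.4]},
    {"claw": 0, "delta_pos": [0, 0, 0], "rotation": [0, 0, 6]}
  ]
}}

```text
time: 2.85
position: [0.5663, 0.2168, 0.3006]
ee_rot: [3.142, 0.0, -0.661]
ft_force: [0.8, 0.4, 0.7]
grip_width: 0.0877
```

Run:
```python
from h import *
s=ctrl.observe();c=ctrl.get_image("wrist");cv2.imwrite("pics/w1.png",c["frame"]);print(s);print(np.array(c["mount"]).round(3))
```

```text
{'time': 2.85, 'joint_pos': array([2.51744290e-01, 3.15373745e-01, 1.39995937e+00, 6.98882692e-05,
       1.42639025e+00, 2.48332733e+00]), 'joint_vel': array([-1.04879769e-03,  5.47314392e-06,  2.82873032e-04, -9.28000834e-04,
        3.29680372e-04,  1.23739398e+00]), 'joint_efforts': array([ 8.32756923e-03, -5.09995937e+01, -2.94268709e+01, -4.54782753e-02,
       -5.24266600e-02, -1.57510635e+00]), 'position': array([0.56625783, 0.21681106, 0.30063364]), 'ee_rot': array([ 3.14153156e+00,  1.34671913e-04, -6.60796779e-01]), 'ft_force': array([0.76965949, 0.3508588 , 0.70257426]), 'wrist_torque': array([ 0.15937275, -0.02810631, -0.01243843]), 'grip_width': 0.08769183993137017}
[[ 0.001 -0.96  -0.278  0.077]
 [ 1.     0.001 -0.001  0.001]
 [ 0.001 -0.278  0.96  -0.153]
 [ 0.     0.     0.     1.   ]]
```

View pics/w1.png

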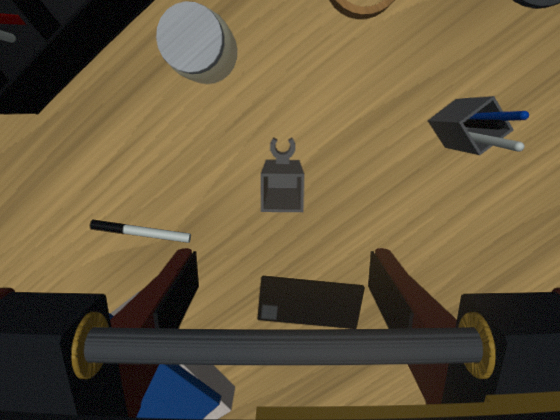

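Run:
```python
from h import *
ctrl.get_image("wrist")
s=ctrl.observe();c=ctrl.get_image("wrist");print(s["position"],s["ee_rot"],s["joint_vel"][5])
f=c["frame"];cv2.imwrite("pics/w2.png",cv2.resize(f[130:220,240:330],(720,720),interpolation=cv2.INTER_CUBIC)[:600])
```

```text
[0.56621225 0.21678534 0.30061741] [ 3.14149289e+00  2.02006757e-04 -6.56323206e-01] -0.12991515562796324
```

View pics/w2.png

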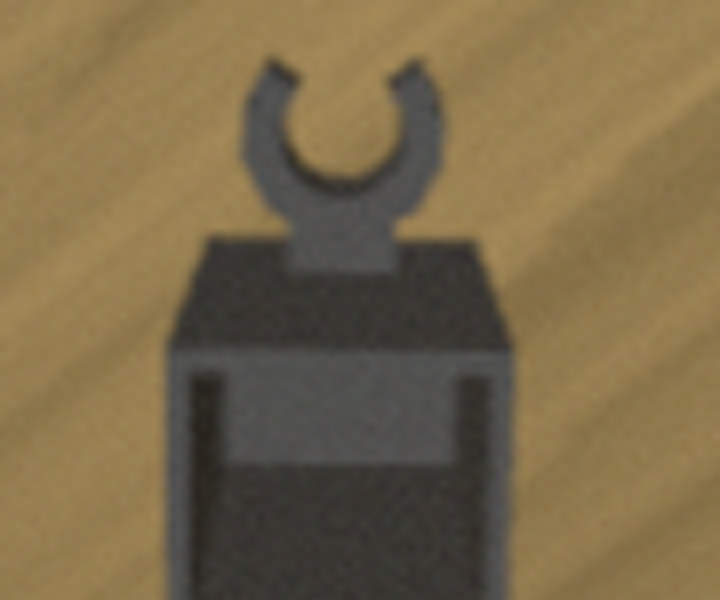

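The wrist view shows the caddy almost perfectly aligned. The front rim runs from (170,347) to (512,347) in the zoom, and the clip is centred near x=343 with its gap facing up (tool +x).

Run:
```python
from h import *
s=ctrl.observe();c=wristcam(ctrl.get_image("wrist"),s)
z=lambda X,Y:(240+(X+.5)/8-.5,130+(Y+.5)/8-.5)
a=onz(c,z(170,348),.11);b=onz(c,z(512,348),.11);d=onz(c,z(343,120),.04)
print(a,b,np.linalg.norm(a-b)); n=a-b; th=np.arctan2(n[1],n[0]); yaw=th-np.pi/2
print('yaw',np.degrees(yaw),'ee',np.degrees(s["ee_rot"][2]))
e=np.array([np.cos(yaw),np.sin(yaw)]);print('centre',(a+b)[:2]/2-.02*e,'clip',d[:2], 'clip-centre',np.linalg.norm(d[:2]-((a+b)[:2]/2-.02*e)))
A,B=onz(c,z(208,240),0),onz(c,z(478,240),0);print(A,B)
C=(a+b)[:2]/2-.02*e
tgt=C+.008*e;psi=s["ee_rot"][2];D=tgt-s["position"][:2]
print('tool dx,dy cm',100*D@[np.cos(psi),np.sin(psi)],100*D@[np.sin(psi),-np.cos(psi)])
print(s["position"],s["joint_vel"])
```

```text
[0.59473647 0.22248686 0.11      ] [0.56888005 0.18858376 0.11      ] 0.04263771422639985
yaw -37.33118618003864 ee -37.385994528778696
centre [0.56590539 0.21766374] clip [0.59928378 0.19209415] clip-centre 0.04204664766940334
[0.59459656 0.22345823 0.        ] [0.56793207 0.18849787 0.        ]
tool dx,dy cm 0.7246885134367451 -0.04722647619433841
[0.56622168 0.2168373  0.30064092] [ 0.00071387 -0.00136881 -0.00042111  0.00066883  0.00041189 -0.03425328]
```

>>> {"op": "carry_out", "data": {
  "motion": [
    {"claw": 0, "delta_pos": [0.7, -0.05, 1.56], "rotation": [0, 0, 0]},
    {"claw": 0, "delta_pos": [0, 0, 3], "rotation": [0, 0, 0]},
    {"claw": 0, "delta_pos": [0, 0, 3], "rotation": [0, 0, 0]},
    {"claw": 0, "delta_pos": [0, 0, 3], "rotation": [0, 0, 0]},
    {"claw": 0, "delta_pos": [0, 0, 3], "rotation": [0, 0, 0]},
    {"claw": 0, "delta_pos": [0, 0, 3], "rotation": [0, 0, 0]},
    {"claw": 0, "delta_pos": [0, 0, 3], "rotation": [0, 0, 0]},
    {"claw": 0, "delta_pos": [0, 0, 2], "rotation": [0, 0, 0]},
    {"claw": 0, "delta_pos": [0, 0, 1], "rotation": [0, 0, 0]},
    {"claw": 0, "delta_pos": [0, 0, 0], "rotation": [0, 0, 0]}
  ]
}}

```text
time: 3.88
position: [0.5705, 0.2125, 0.0727]
ee_rot: [3.138, 0.003, -0.653]
ft_force: [-0.3, 0.0, 0.3]
grip_width: 0.0879
```

>>> {"op": "carry_out", "data": {
  "motion": [
    {"claw": 1, "delta_pos": [0, 0, 0], "rotation": [0, 0, 0]},
    {"claw": 1, "delta_pos": [0, 0, 0], "rotation": [0, 0, 0]},
    {"claw": 1, "delta_pos": [0, 0, 0], "rotation": [0, 0, 0]},
    {"claw": 1, "delta_pos": [0, 0, 0], "rotation": [0, 0, 0]},
    {"claw": 1, "delta_pos": [0, 0, 0], "rotation": [0, 0, 0]},
    {"claw": 1, "delta_pos": [0, 0, 0], "rotation": [0, 0, 0]},
    {"claw": 1, "delta_pos": [0, 0, 0], "rotation": [0, 0, 0]},
    {"claw": 1, "delta_pos": [0, 0, 0], "rotation": [0, 0, 0]},
    {"claw": 1, "delta_pos": [0, 0, 0], "rotation": [0, 0, 0]},
    {"claw": 1, "delta_pos": [0, 0, 0], "rotation": [0, 0, 0]}
  ]
}}

```text
time: 4.72
position: [0.5724, 0.2131, 0.0755]
ee_rot: [-3.141, -0.0, -0.655]
ft_force: [-1.6, -0.2, 4.4]
grip_width: 0.0439
```

Run:
```python
from h import *
s=ctrl.observe();c=ctrl.get_image("wrist");cv2.imwrite("pics/w3.png",c["frame"]);print(s)
```

```text
{'time': 4.7167, 'joint_pos': array([2.43231956e-01, 5.43441577e-01, 1.63871622e+00, 1.05310349e-04,
       9.58977900e-01, 2.46915744e+00]), 'joint_vel': array([-0.00085436, -0.00094572, -0.00054067,  0.00049275, -0.00016991,
        0.0003134 ]), 'joint_efforts': array([-8.94040475e-02, -5.42338979e+01, -1.99178249e+01, -4.95297703e-03,
       -3.66593320e-01,  1.00397319e-02]), 'position': array([0.57235746, 0.21305037, 0.07546153]), 'ee_rot': array([-3.14118146e+00, -2.17170149e-04, -6.55189667e-01]), 'ft_force': array([-1.63731488, -0.20162571,  4.40275034]), 'wrist_torque': array([-0.03796493,  0.18506797,  0.06674521]), 'grip_width': 0.04390720603936596}
```

View pics/w3.png

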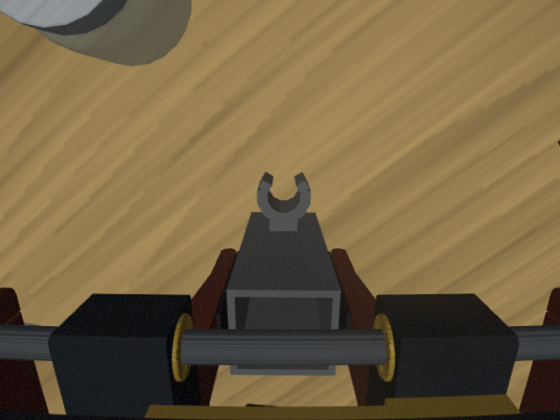

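>>> {"op": "carry_out", "data": {
  "motion": [
    {"claw": 1, "delta_pos": [0, 0, -1], "rotation": [0, 0, 0]},
    {"claw": 1, "delta_pos": [0, 0, -2], "rotation": [0, 0, 0]},
    {"claw": 1, "delta_pos": [0, 0, -2], "rotation": [0, 0, 0]},
    {"claw": 1, "delta_pos": [0, 0, -2], "rotation": [0, 0, 0]},
    {"claw": 1, "delta_pos": [0, 0, -2], "rotation": [0, 0, 0]},
    {"claw": 1, "delta_pos": [0, 0, -2], "rotation": [0, 0, 0]},
    {"claw": 1, "delta_pos": [0, 0, -2], "rotation": [0, 0, 0]},
    {"claw": 1, "delta_pos": [0, 0, -2], "rotation": [0, 0, 0]},
    {"claw": 1, "delta_pos": [0, 0, -1], "rotation": [0, 0, 0]},
    {"claw": 1, "delta_pos": [0, 0, -1], "rotation": [0, 0, 0]}
  ],
  "newtons": 58
}}

```text
time: 5.6
position: [0.5722, 0.213, 0.2461]
ee_rot: [-3.141, -0.0, -0.655]
ft_force: [0.1, 0.2, -1.4]
grip_width: 0.0438
```

>>> {"op": "carry_out", "data": {
  "motion": [
    {"claw": 1, "delta_pos": [1.0, 1.5, 0], "rotation": [0, 0, 0]},
    {"claw": 1, "delta_pos": [2.0, 2.5, 0], "rotation": [0, 0, 0]},
    {"claw": 1, "delta_pos": [2.0, 2.9, 0], "rotation": [0, 0, 0]},
    {"claw": 1, "delta_pos": [2.0, 2.9, 0], "rotation": [0, 0, 0]},
    {"claw": 1, "delta_pos": [2.0, 2.9, 0], "rotation": [0, 0, 0]},
    {"claw": 1, "delta_pos": [2.0, 2.9, 0], "rotation": [0, 0, 0]},
    {"claw": 1, "delta_pos": [2.0, 2.9, 0], "rotation": [0, 0, 0]},
    {"claw": 1, "delta_pos": [2.0, 2.7, 0], "rotation": [0, 0, 0]},
    {"claw": 1, "delta_pos": [2.0, 2.4, 0], "rotation": [0, 0, 0]},
    {"claw": 1, "delta_pos": [1.4, 1.5, 0], "rotation": [0, 0, 0]}
  ]
}}

```text
time: 6.43
position: [0.5641, -0.101, 0.2444]
ee_rot: [3.14, 0.001, -0.657]
ft_force: [0.7, -0.4, -2.6]
grip_width: 0.0438
```

>>> {"op": "carry_out", "data": {
  "motion": [
    {"claw": 1, "delta_pos": [0, 0, 0], "rotation": [0, 0, 3.5]},
    {"claw": 1, "delta_pos": [0, 0, 0], "rotation": [0, 0, 5]},
    {"claw": 1, "delta_pos": [0, 0, 0], "rotation": [0, 0, 5]},
    {"claw": 1, "delta_pos": [0, 0, 0], "rotation": [0, 0, 5]},
    {"claw": 1, "delta_pos": [0, 0, 0], "rotation": [0, 0, 5]},
    {"claw": 1, "delta_pos": [0, 0, 0], "rotation": [0, 0, 5]},
    {"claw": 1, "delta_pos": [0, 0, 0], "rotation": [0, 0, 5]},
    {"claw": 1, "delta_pos": [0, 0, 0], "rotation": [0, 0, 4]},
    {"claw": 1, "delta_pos": [0, 0, 0], "rotation": [0, 0, 0]},
    {"claw": 1, "delta_pos": [0, 0, 0], "rotation": [0, 0, 0]}
  ]
}}

```text
time: 7.27
position: [0.5646, -0.098, 0.2445]
ee_rot: [3.14, 0.001, -1.308]
ft_force: [0.3, -1.0, -1.3]
grip_width: 0.0438
```

Run:
```python
from h import *
s=ctrl.observe();c=ctrl.get_image("wrist");cv2.imwrite("pics/w4.png",c["frame"]);print(s)
for n in("side","top"):
    c=ctrl.get_image(n);cv2.imwrite(f"pics/{n}4.png",c["frame"])
```

```text
{'time': 7.2667, 'joint_pos': array([-2.92486036e-01,  3.08733182e-01,  1.55050303e+00,  1.38428053e-04,
        1.28385927e+00,  2.58583134e+00]), 'joint_vel': array([-4.83736624e-05, -3.30861798e-03, -3.96761000e-03,  3.10850614e-04,
        1.98828368e-04, -1.14320151e-02]), 'joint_efforts': array([-1.28135105e-02, -4.93208563e+01, -2.78982157e+01, -4.96137142e-02,
       -3.55504279e-02,  2.54372461e-01]), 'position': array([ 0.56461382, -0.09801003,  0.24445776]), 'ee_rot': array([ 3.14038602e+00,  9.05615429e-04, -1.30756087e+00]), 'ft_force': array([ 0.25907793, -1.04189881, -1.3143217 ]), 'wrist_torque': array([ 0.11368087, -0.02802175, -0.03064046]), 'grip_width': 0.04375728253684366}
```

View pics/w4.png

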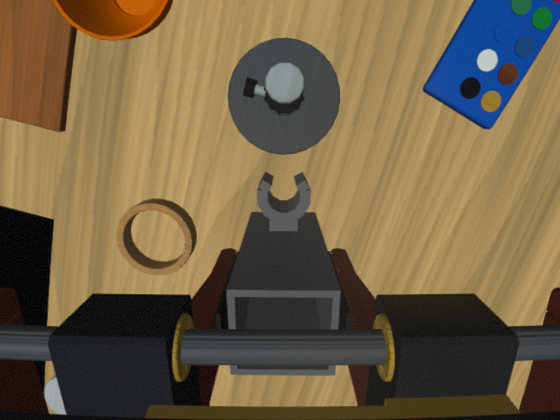

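View pics/side4.png

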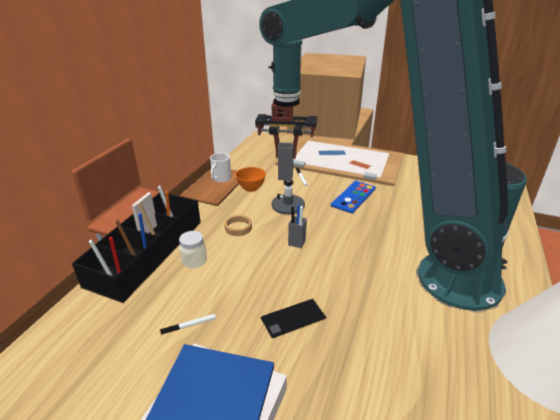

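View pics/top4.png

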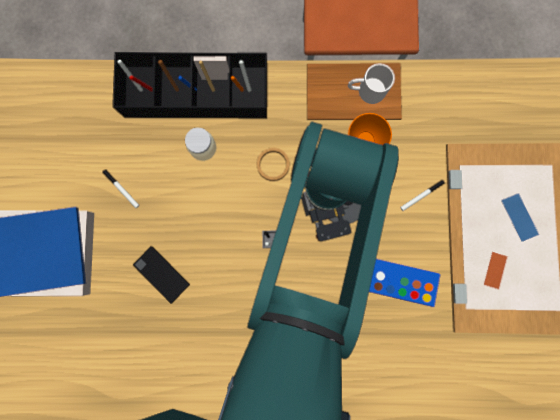

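The wrist view shows the caddy unchanged in the grip. The clip sits at (284,198), with the post head straight ahead at (285,83) and the disc centre at about (284,97).

Run:
```python
from h import *
s=ctrl.observe();c0=ctrl.get_image("wrist");c=wristcam(c0,s);f=c0["frame"]
hsv=cv2.cvtColor(f,cv2.COLOR_BGR2HSV)
m=(hsv[...,1]<70).astype(np.uint8)*255
m[:30]=0;m[160:]=0;m[:,:220]=0;m[:,350:]=0
k=max(cv2.findContours(m,0,1)[0],key=cv2.contourArea);e=cv2.fitEllipse(k);print('disc',e,onz(c,e[0],.014))
g=cv2.cvtColor(f,cv2.COLOR_BGR2GRAY)
m2=((g>120)&(hsv[...,1]<60)).astype(np.uint8)*255;m2[:55]=0;m2[125:]=0;m2[:,262:];m2[:,:262]=0;m2[:,310:]=0
k=max(cv2.findContours(m2,0,1)[0],key=cv2.contourArea);e2=cv2.fitEllipse(k);print('head',e2)
for h in(.196,.204,.212):print(h,onz(c,e2[0],h))
psi=s["ee_rot"][2];ex=np.array([np.cos(psi),np.sin(psi)]);ey=np.array([np.sin(psi),-np.cos(psi)])
zc=s["position"][2]-.0505+.015
for uv in [(258,198),(310,198),(269,176),(300,176),(284,198)]:
    D=onz(c,uv,zc)[:2]-s["position"][:2];print('clip pt tool',D@ex*1000,D@ey*1000)
for P in [onz(c,e[0],.014),onz(c,e2[0],.204)]:
    D=P[:2]-s["position"][:2];print('post tool mm',D@ex*1000,D@ey*1000)
cv2.imwrite("pics/w5.png",np.hstack([cv2.resize(f[30:160,220:350],(400,400),interpolation=2),cv2.resize(f[160:240,244:324],(400,400),interpolation=2)]))
```

```text
disc ((283.82586669921875, 95.91924285888672), (110.52660369873047, 114.78147888183594), 0.4691959321498871) [ 0.58872138 -0.1897289   0.014     ]
head ((284.51580810546875, 82.3785171508789), (36.55125427246094, 37.808448791503906), 0.6787129044532776)
0.196 [ 0.58845191 -0.18864643  0.196     ]
0.204 [ 0.58831458 -0.1880133   0.204     ]
0.212 [ 0.58817724 -0.18738016  0.212     ]
clip pt tool 31.32887225838286 -13.94732353861566
clip pt tool 31.354176192204147 15.098221648044934
clip pt tool 43.74881592597323 -7.676742140250473
clip pt tool 43.764261131153134 9.33590744010487
clip pt tool 31.338556346047394 0.574965730404485
post tool mm 94.652057921813 0.8178166505435999
post tool mm 92.889666205265 0.7652025168483975
```

View pics/w5.png

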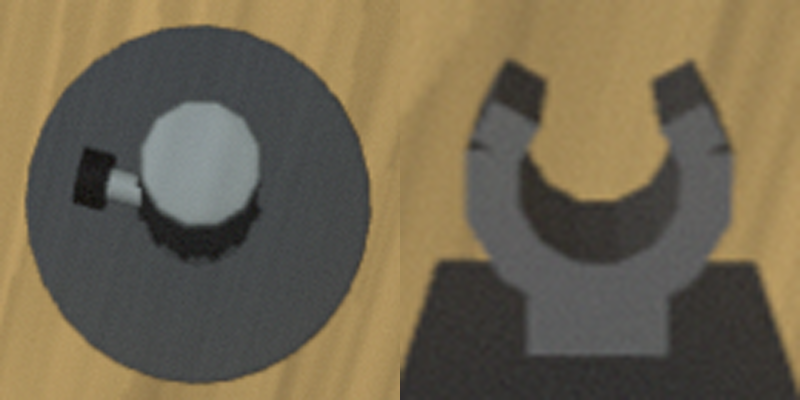

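>>> {"op": "carry_out", "data": {
  "motion": [
    {"claw": 1, "delta_pos": [0, 0.03, 0.5], "rotation": [0, 0, 0]},
    {"claw": 1, "delta_pos": [0, 0, 1], "rotation": [0, 0, 0]},
    {"claw": 1, "delta_pos": [0, 0, 1], "rotation": [0, 0, 0]},
    {"claw": 1, "delta_pos": [1, 0, 0], "rotation": [0, 0, 0]},
    {"claw": 1, "delta_pos": [1, 0, 0], "rotation": [0, 0, 0]},
    {"claw": 1, "delta_pos": [1, 0, 0], "rotation": [0, 0, 0]},
    {"claw": 1, "delta_pos": [0.5, 0, 0], "rotation": [0, 0, 0]},
    {"claw": 1, "delta_pos": [0.5, 0, 0], "rotation": [0, 0, 0]},
    {"claw": 1, "delta_pos": [0, 0, 0], "rotation": [0, 0, 0]},
    {"claw": 1, "delta_pos": [0, 0, 0], "rotation": [0, 0, 0]}
  ]
}}

```text
time: 8.3
position: [0.5753, -0.1373, 0.2202]
ee_rot: [-3.141, 0.0, -1.311]
ft_force: [0.3, 0.8, -1.9]
grip_width: 0.0437
```

Run:
```python
from h import *
s=ctrl.observe();c0=ctrl.get_image("wrist");c=wristcam(c0,s);f=c0["frame"]
print(s["position"],s["ee_rot"],s["ft_force"])
cv2.imwrite("pics/w6.png",cv2.resize(f[100:240,214:354],(560,560),interpolation=2))
```

```text
[ 0.57526834 -0.13731569  0.22022282] [-3.14130220e+00  1.22288538e-04 -1.31055734e+00] [ 0.33813658  0.76811718 -1.899237  ]
```

View pics/w6.png

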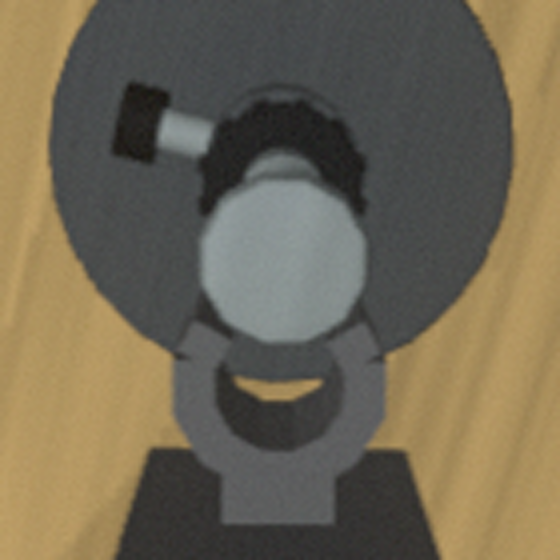

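The head (282,262 in the zoom) is centred over the clip mouth (centre column about 279), with no contact. About 20 mm still to go.

>>> {"op": "carry_out", "data": {
  "motion": [
    {"claw": 1, "delta_pos": [0.4, 0.03, 0], "rotation": [0, 0, 0]},
    {"claw": 1, "delta_pos": [0.4, 0, 0], "rotation": [0, 0, 0]},
    {"claw": 1, "delta_pos": [0.4, 0, 0], "rotation": [0, 0, 0]},
    {"claw": 1, "delta_pos": [0.3, 0, 0], "rotation": [0, 0, 0]},
    {"claw": 1, "delta_pos": [0.2, 0, 0], "rotation": [0, 0, 0]},
    {"claw": 1, "delta_pos": [0.2, 0, 0], "rotation": [0, 0, 0]},
    {"claw": 1, "delta_pos": [0.1, 0, 0], "rotation": [0, 0, 0]},
    {"claw": 1, "delta_pos": [0, 0, 0], "rotation": [0, 0, 0]},
    {"claw": 1, "delta_pos": [0, 0, 0], "rotation": [0, 0, 0]},
    {"claw": 1, "delta_pos": [0, 0, 0], "rotation": [0, 0, 0]}
  ]
}}

```text
time: 9.18
position: [0.58, -0.1561, 0.22]
ee_rot: [3.142, 0.0, -1.31]
ft_force: [-0.2, -0.2, -1.7]
grip_width: 0.0438
```

Run:
```python
from h import *
s=ctrl.observe();c0=ctrl.get_image("wrist");c=wristcam(c0,s);f=c0["frame"]
print(s["position"],s["ee_rot"],s["ft_force"])
a=cv2.resize(f[130:250,224:344],(480,480),interpolation=2)
f=ctrl.get_image("side")["frame"]
cv2.imwrite("pics/w7.png",np.hstack([a,cv2.resize(f[130:220,250:310],(320,480),interpolation=2)]))
```

```text
[ 0.57997404 -0.15614164  0.22001665] [ 3.14154275e+00  2.84986648e-04 -1.30966782e+00] [-0.2293255  -0.15435809 -1.74506594]
```

View pics/w7.png

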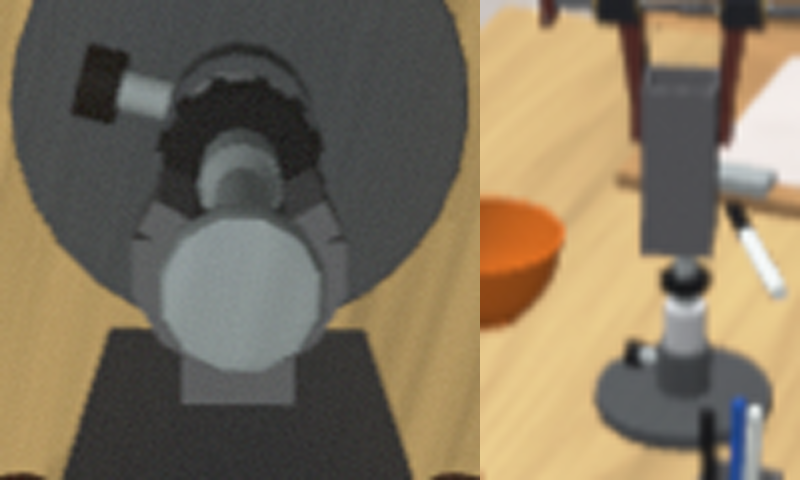

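Run:
```python
from h import *
s=ctrl.observe();c=wristcam(ctrl.get_image("wrist"),s)
psi=s["ee_rot"][2];ex=np.array([np.cos(psi),np.sin(psi)]);ey=np.array([np.sin(psi),-np.cos(psi)])
uv=(224+241.5/4-.5,130+294.5/4-.5)
for h in(.200,.204,.208):
    D=onz(c,uv,h)[:2]-s["position"][:2];print(h,D@ex*1000,D@ey*1000)
D=np.array([.5887,-.1878])-s["position"][:2];print(D@ex*1000,D@ey*1000)
print(s["ft_force"],s["wrist_torque"])
```

```text
0.2 32.37760096783546 0.45734638384793935
0.204 33.410408278406415 0.4482921676051561
0.208 34.44321558897736 0.43923795136248683
32.85724579546983 -0.25932524534329715
[-0.17647755 -0.00533529 -0.59779093] [ 0.0871498  -0.02348762  0.05773782]
```

>>> {"op": "carry_out", "data": {
  "motion": [
    {"claw": 1, "delta_pos": [0.07, 0.01, 0], "rotation": [0, 0, 0]},
    {"claw": 1, "delta_pos": [0, 0, 0.2], "rotation": [0, 0, 0]},
    {"claw": 1, "delta_pos": [0, 0, 0.4], "rotation": [0, 0, 0]},
    {"claw": 1, "delta_pos": [0, 0, 0.4], "rotation": [0, 0, 0]},
    {"claw": 1, "delta_pos": [0, 0, 0.4], "rotation": [0, 0, 0]},
    {"claw": 1, "delta_pos": [0, 0, 0.2], "rotation": [0, 0, 0]},
    {"claw": 1, "delta_pos": [0, 0, 0.1], "rotation": [0, 0, 0]},
    {"claw": 1, "delta_pos": [0, 0, 0.1], "rotation": [0, 0, 0]},
    {"claw": 1, "delta_pos": [0, 0, 0.1], "rotation": [0, 0, 0]},
    {"claw": 1, "delta_pos": [0, 0, 0.1], "rotation": [0, 0, 0]}
  ]
}}

```text
time: 10.17
position: [0.5803, -0.1571, 0.2001]
ee_rot: [-3.141, -0.0, -1.31]
ft_force: [0.0, -0.7, -2.0]
grip_width: 0.044
```

>>> {"op": "carry_out", "data": {
  "motion": [
    {"claw": 1, "delta_pos": [0, 0, 0.15], "rotation": [0, 0, 0]},
    {"claw": 1, "delta_pos": [0, 0, 0.15], "rotation": [0, 0, 0]},
    {"claw": 1, "delta_pos": [0, 0, 0.15], "rotation": [0, 0, 0]},
    {"claw": 1, "delta_pos": [0, 0, 0.15], "rotation": [0, 0, 0]},
    {"claw": 1, "delta_pos": [0, 0, 0.15], "rotation": [0, 0, 0]},
    {"claw": 1, "delta_pos": [0, 0, 0.15], "rotation": [0, 0, 0]},
    {"claw": 1, "delta_pos": [0, 0, 0.15], "rotation": [0, 0, 0]},
    {"claw": 1, "delta_pos": [0, 0, 0.15], "rotation": [0, 0, 0]},
    {"claw": 1, "delta_pos": [0, 0, 0.15], "rotation": [0, 0, 0]},
    {"claw": 1, "delta_pos": [0, 0, 0.15], "rotation": [0, 0, 0]}
  ]
}}

```text
time: 11.0
position: [0.5801, -0.157, 0.1849]
ee_rot: [3.142, 0.0, -1.31]
ft_force: [0.4, -0.7, -2.9]
grip_width: 0.0439
```

Run:
```python
from h import *
s=ctrl.observe();c0=ctrl.get_image("wrist");c=wristcam(c0,s);f=c0["frame"]
print(s["position"],s["ee_rot"],s["ft_force"],s["wrist_torque"])
a=cv2.resize(f[130:250,224:344],(480,480),interpolation=2)
f=ctrl.get_image("side")["frame"]
cv2.imwrite("pics/w8.png",np.hstack([a,cv2.resize(f[130:220,250:310],(320,480),interpolation=2)]))
```

```text
[ 0.58011623 -0.15700813  0.18488007] [ 3.14157295e+00  8.66156289e-05 -1.30973168e+00] [ 0.44720759 -0.6834338  -2.90807681] [0.1244759  0.01458274 0.04597719]
```

View pics/w8.png

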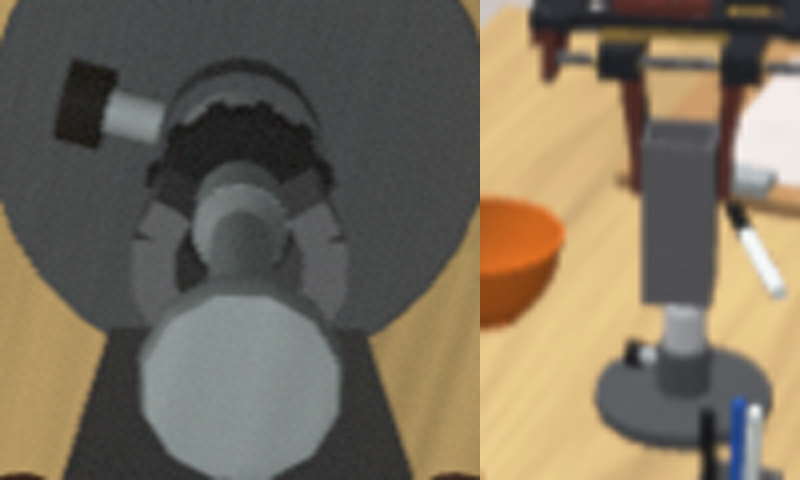

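>>> {"op": "carry_out", "data": {
  "motion": [
    {"claw": 1, "delta_pos": [0, 0, 0.1], "rotation": [0, 0, 0]},
    {"claw": 1, "delta_pos": [0, 0, 0.1], "rotation": [0, 0, 0]},
    {"claw": 1, "delta_pos": [0, 0, 0.1], "rotation": [0, 0, 0]},
    {"claw": 1, "delta_pos": [0, 0, 0.1], "rotation": [0, 0, 0]},
    {"claw": 1, "delta_pos": [0, 0, 0.1], "rotation": [0, 0, 0]},
    {"claw": 1, "delta_pos": [0, 0, 0.1], "rotation": [0, 0, 0]},
    {"claw": 1, "delta_pos": [0, 0, 0.06], "rotation": [0, 0, 0]},
    {"claw": 1, "delta_pos": [0, 0, 0.06], "rotation": [0, 0, 0]},
    {"claw": 1, "delta_pos": [0, 0, 0.06], "rotation": [0, 0, 0]},
    {"claw": 1, "delta_pos": [0, 0, 0.06], "rotation": [0, 0, 0]}
  ]
}}

```text
time: 11.93
position: [0.5801, -0.157, 0.1766]
ee_rot: [3.142, 0.0, -1.31]
ft_force: [-0.3, 0.5, -1.9]
grip_width: 0.0438
```

>>> {"op": "carry_out", "data": {
  "motion": [
    {"claw": 1, "delta_pos": [0, 0, 0.06], "rotation": [0, 0, 0]},
    {"claw": 1, "delta_pos": [0, 0, 0.06], "rotation": [0, 0, 0]},
    {"claw": 1, "delta_pos": [0, 0, 0.06], "rotation": [0, 0, 0]},
    {"claw": 1, "delta_pos": [0, 0, 0.06], "rotation": [0, 0, 0]},
    {"claw": 1, "delta_pos": [0, 0, 0.06], "rotation": [0, 0, 0]},
    {"claw": 1, "delta_pos": [0, 0, 0.06], "rotation": [0, 0, 0]},
    {"claw": 1, "delta_pos": [0, 0, 0], "rotation": [0, 0, 0]},
    {"claw": 1, "delta_pos": [0, 0, 0], "rotation": [0, 0, 0]},
    {"claw": 1, "delta_pos": [0, 0, 0], "rotation": [0, 0, 0]},
    {"claw": 1, "delta_pos": [0, 0, 0], "rotation": [0, 0, 0]}
  ]
}}

```text
time: 12.77
position: [0.5801, -0.157, 0.1731]
ee_rot: [-3.142, 0.0, -1.31]
ft_force: [0.1, 0.7, -1.5]
grip_width: 0.0436
```

>>> {"op": "carry_out", "data": {
  "motion": [
    {"claw": 1, "delta_pos": [0, 0, 0.06], "rotation": [0, 0, 0]},
    {"claw": 1, "delta_pos": [0, 0, 0.06], "rotation": [0, 0, 0]},
    {"claw": 1, "delta_pos": [0, 0, 0.06], "rotation": [0, 0, 0]},
    {"claw": 1, "delta_pos": [0, 0, 0.06], "rotation": [0, 0, 0]},
    {"claw": 1, "delta_pos": [0, 0, 0.06], "rotation": [0, 0, 0]},
    {"claw": 1, "delta_pos": [0, 0, 0], "rotation": [0, 0, 0]},
    {"claw": 1, "delta_pos": [0, 0, 0], "rotation": [0, 0, 0]},
    {"claw": 1, "delta_pos": [0, 0, 0], "rotation": [0, 0, 0]},
    {"claw": 1, "delta_pos": [0, 0, 0], "rotation": [0, 0, 0]},
    {"claw": 1, "delta_pos": [0, 0, 0], "rotation": [0, 0, 0]}
  ]
}}

```text
time: 13.6
position: [0.5801, -0.157, 0.1701]
ee_rot: [-3.142, 0.0, -1.31]
ft_force: [-0.3, 0.7, -1.7]
grip_width: 0.0436
```

>>> {"op": "carry_out", "data": {
  "motion": [
    {"claw": 1, "delta_pos": [0, 0, 0.06], "rotation": [0, 0, 0]},
    {"claw": 1, "delta_pos": [0, 0, 0.06], "rotation": [0, 0, 0]},
    {"claw": 1, "delta_pos": [0, 0, 0.06], "rotation": [0, 0, 0]},
    {"claw": 1, "delta_pos": [0, 0, 0.06], "rotation": [0, 0, 0]},
    {"claw": 1, "delta_pos": [0, 0, 0.06], "rotation": [0, 0, 0]},
    {"claw": 1, "delta_pos": [0, 0, 0], "rotation": [0, 0, 0]},
    {"claw": 1, "delta_pos": [0, 0, 0], "rotation": [0, 0, 0]},
    {"claw": 1, "delta_pos": [0, 0, 0], "rotation": [0, 0, 0]},
    {"claw": 1, "delta_pos": [0, 0, 0], "rotation": [0, 0, 0]},
    {"claw": 1, "delta_pos": [0, 0, 0], "rotation": [0, 0, 0]}
  ]
}}

```text
time: 14.43
position: [0.5801, -0.157, 0.167]
ee_rot: [3.142, 0.0, -1.31]
ft_force: [0.0, -1.0, -0.9]
grip_width: 0.0438
```

>>> {"op": "carry_out", "data": {
  "motion": [
    {"claw": 1, "delta_pos": [0, 0, 0.06], "rotation": [0, 0, 0]},
    {"claw": 1, "delta_pos": [0, 0, 0.06], "rotation": [0, 0, 0]},
    {"claw": 1, "delta_pos": [0, 0, 0.06], "rotation": [0, 0, 0]},
    {"claw": 1, "delta_pos": [0, 0, 0.06], "rotation": [0, 0, 0]},
    {"claw": 1, "delta_pos": [0, 0, 0], "rotation": [0, 0, 0]},
    {"claw": 1, "delta_pos": [0, 0, 0], "rotation": [0, 0, 0]},
    {"claw": 1, "delta_pos": [0, 0, 0], "rotation": [0, 0, 0]},
    {"claw": 1, "delta_pos": [0, 0, 0], "rotation": [0, 0, 0]},
    {"claw": 1, "delta_pos": [0, 0, 0], "rotation": [0, 0, 0]},
    {"claw": 1, "delta_pos": [0, 0, 0], "rotation": [0, 0, 0]}
  ]
}}

```text
time: 15.27
position: [0.5801, -0.157, 0.1647]
ee_rot: [-3.142, 0.0, -1.31]
ft_force: [0.1, 1.1, 4.2]
grip_width: 0.0435
```

Run:
```python
from h import *
s=ctrl.observe()
print(s["position"],s["ee_rot"],s["ft_force"],s["wrist_torque"],s["joint_efforts"])
f=ctrl.get_image("wrist")["frame"]
a=cv2.resize(f[130:250,224:344],(480,480),interpolation=2)
f=ctrl.get_image("side")["frame"]
cv2.imwrite("pics/w9.png",np.hstack([a,cv2.resize(f[140:220,255:308],(320,480),interpolation=2)]))
```

```text
[ 0.58013055 -0.15699045  0.16465984] [-3.14154414e+00  6.26709058e-05 -1.30966735e+00] [0.06712978 1.13743788 4.16270459] [ 0.1157022   0.29594952 -0.03821961] [-2.72679264e-01 -5.09334147e+01 -2.41533440e+01 -4.08016203e-02
 -6.40490446e-01 -2.83965137e-02]
```

View pics/w9.png

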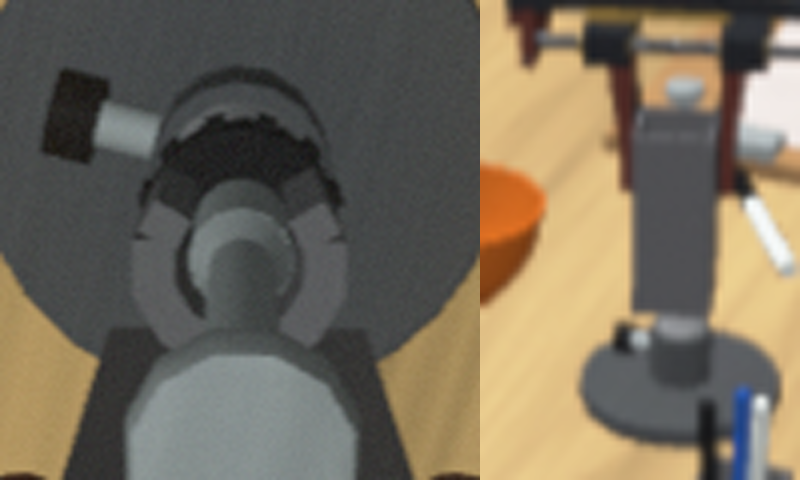

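>>> {"op": "carry_out", "data": {
  "motion": [
    {"claw": 1, "delta_pos": [0, 0, 0.05], "rotation": [0, 0, 0]},
    {"claw": 1, "delta_pos": [0, 0, 0.05], "rotation": [0, 0, 0]},
    {"claw": 1, "delta_pos": [0, 0, 0.05], "rotation": [0, 0, 0]},
    {"claw": 1, "delta_pos": [0, 0, 0.05], "rotation": [0, 0, 0]},
    {"claw": 1, "delta_pos": [0, 0, 0.05], "rotation": [0, 0, 0]},
    {"claw": 1, "delta_pos": [0, 0, 0.05], "rotation": [0, 0, 0]},
    {"claw": 1, "delta_pos": [0, 0, 0.05], "rotation": [0, 0, 0]},
    {"claw": 1, "delta_pos": [0, 0, 0.05], "rotation": [0, 0, 0]},
    {"claw": 1, "delta_pos": [0, 0, 0], "rotation": [0, 0, 0]},
    {"claw": 1, "delta_pos": [0, 0, 0], "rotation": [0, 0, 0]}
  ]
}}

```text
time: 16.2
position: [0.5802, -0.157, 0.1606]
ee_rot: [-3.142, 0.0, -1.31]
ft_force: [-0.0, 0.6, 3.4]
grip_width: 0.0437
```

Run:
```python
from h import *
s=ctrl.observe()
print(s["position"],s["ee_rot"],s["ft_force"],s["wrist_torque"])
f=ctrl.get_image("wrist")["frame"]
a=cv2.resize(f[130:250,224:344],(480,480),interpolation=2)
f=ctrl.get_image("side")["frame"]
cv2.imwrite("pics/w10.png",np.hstack([a,cv2.resize(f[140:220,255:308],(320,480),interpolation=2)]))
```

```text
[ 0.58015962 -0.15700905  0.1605502 ] [-3.14151293e+00  4.90035466e-05 -1.30970844e+00] [-0.02754517  0.62187009  3.4171962 ] [0.12942012 0.080521   0.00617178]
```

View pics/w10.png

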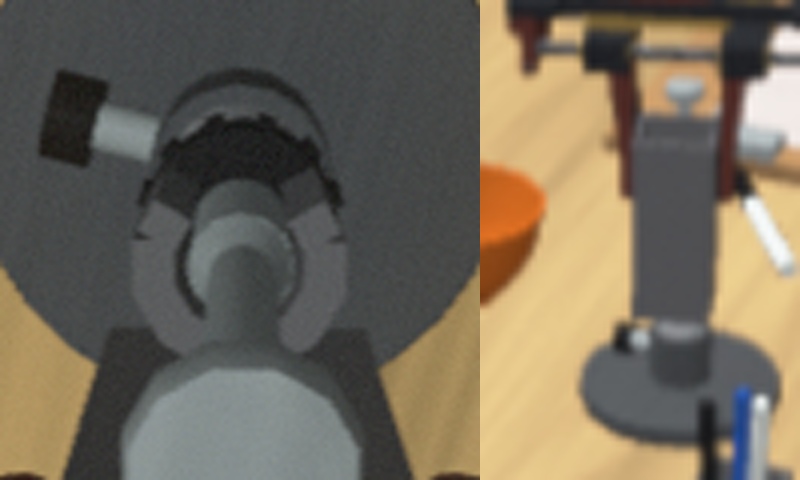

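The clip hasn't moved in the wrist image (columns 133–347 in the zoom) and the collar is moving down with it at a steady 5–6 N.

>>> {"op": "carry_out", "data": {
  "motion": [
    {"claw": 1, "delta_pos": [0, 0, 0.04], "rotation": [0, 0, 0]},
    {"claw": 1, "delta_pos": [0, 0, 0.04], "rotation": [0, 0, 0]},
    {"claw": 1, "delta_pos": [0, 0, 0.04], "rotation": [0, 0, 0]},
    {"claw": 1, "delta_pos": [0, 0, 0.04], "rotation": [0, 0, 0]},
    {"claw": 1, "delta_pos": [0, 0, 0.04], "rotation": [0, 0, 0]},
    {"claw": 1, "delta_pos": [0, 0, 0.04], "rotation": [0, 0, 0]},
    {"claw": 1, "delta_pos": [0, 0, 0], "rotation": [0, 0, 0]},
    {"claw": 1, "delta_pos": [0, 0, 0], "rotation": [0, 0, 0]},
    {"claw": 1, "delta_pos": [0, 0, 0], "rotation": [0, 0, 0]},
    {"claw": 1, "delta_pos": [0, 0, 0], "rotation": [0, 0, 0]}
  ]
}}

```text
time: 17.13
position: [0.5801, -0.157, 0.1582]
ee_rot: [-3.142, 0.0, -1.31]
ft_force: [-0.2, -0.1, 2.3]
grip_width: 0.0438
```

>>> {"op": "carry_out", "data": {
  "motion": [
    {"claw": 1, "delta_pos": [0, 0, 0.01], "rotation": [0, 0, 0]},
    {"claw": 1, "delta_pos": [0, 0, 0.01], "rotation": [0, 0, 0]},
    {"claw": 1, "delta_pos": [0, 0, 0.01], "rotation": [0, 0, 0]},
    {"claw": 1, "delta_pos": [0, 0, 0.01], "rotation": [0, 0, 0]},
    {"claw": 1, "delta_pos": [0, 0, 0], "rotation": [0, 0, 0]},
    {"claw": 1, "delta_pos": [0, 0, 0], "rotation": [0, 0, 0]},
    {"claw": 1, "delta_pos": [0, 0, 0], "rotation": [0, 0, 0]},
    {"claw": 1, "delta_pos": [0, 0, 0], "rotation": [0, 0, 0]},
    {"claw": 1, "delta_pos": [0, 0, 0], "rotation": [0, 0, 0]},
    {"claw": 1, "delta_pos": [0, 0, 0], "rotation": [0, 0, 0]}
  ]
}}

```text
time: 17.97
position: [0.5801, -0.157, 0.1579]
ee_rot: [-3.142, 0.0, -1.31]
ft_force: [-0.2, 0.6, 3.6]
grip_width: 0.0438
```

Run:
```python
from h import *
s=ctrl.observe()
print(s["position"],s["ee_rot"],s["ft_force"],s["wrist_torque"])
```

```text
[ 0.58013813 -0.15699684  0.15785159] [-3.14152670e+00  8.87019434e-05 -1.30973984e+00] [-0.22610463  0.56177597  3.57461209] [ 0.13898943  0.09012906 -0.03352823]
```

>>> {"op": "carry_out", "data": {
  "motion": [
    {"claw": 1, "delta_pos": [0, 0, 0.005], "rotation": [0, 0, 0]},
    {"claw": 1, "delta_pos": [0, 0, 0.005], "rotation": [0, 0, 0]},
    {"claw": 1, "delta_pos": [0, 0, 0.005], "rotation": [0, 0, 0]},
    {"claw": 1, "delta_pos": [0, 0, 0.005], "rotation": [0, 0, 0]},
    {"claw": 1, "delta_pos": [0, 0, 0.005], "rotation": [0, 0, 0]},
    {"claw": 1, "delta_pos": [0, 0, 0.005], "rotation": [0, 0, 0]},
    {"claw": 1, "delta_pos": [0, 0, 0.005], "rotation": [0, 0, 0]},
    {"claw": 1, "delta_pos": [0, 0, 0.005], "rotation": [0, 0, 0]},
    {"claw": 1, "delta_pos": [0, 0, 0], "rotation": [0, 0, 0]},
    {"claw": 1, "delta_pos": [0, 0, 0], "rotation": [0, 0, 0]}
  ]
}}

```text
time: 18.8
position: [0.5801, -0.157, 0.1574]
ee_rot: [-3.142, 0.0, -1.31]
ft_force: [-0.5, 1.8, 4.3]
grip_width: 0.0438
```

>>> {"op": "carry_out", "data": {
  "motion": [
    {"claw": 1, "delta_pos": [0, 0, 0.005], "rotation": [0, 0, 0]},
    {"claw": 1, "delta_pos": [0, 0, 0.005], "rotation": [0, 0, 0]},
    {"claw": 1, "delta_pos": [0, 0, 0.005], "rotation": [0, 0, 0]},
    {"claw": 1, "delta_pos": [0, 0, 0.005], "rotation": [0, 0, 0]},
    {"claw": 1, "delta_pos": [0, 0, 0.005], "rotation": [0, 0, 0]},
    {"claw": 1, "delta_pos": [0, 0, 0.005], "rotation": [0, 0, 0]},
    {"claw": 1, "delta_pos": [0, 0, 0.005], "rotation": [0, 0, 0]},
    {"claw": 1, "delta_pos": [0, 0, 0.005], "rotation": [0, 0, 0]},
    {"claw": 1, "delta_pos": [0, 0, 0], "rotation": [0, 0, 0]},
    {"claw": 1, "delta_pos": [0, 0, 0], "rotation": [0, 0, 0]}
  ]
}}

```text
time: 19.63
position: [0.5801, -0.157, 0.157]
ee_rot: [-3.142, 0.0, -1.31]
ft_force: [-0.7, 0.6, 3.8]
grip_width: 0.0435
```

>>> {"op": "carry_out", "data": {
  "motion": [
    {"claw": 1, "delta_pos": [0, 0, 0.005], "rotation": [0, 0, 0]},
    {"claw": 1, "delta_pos": [0, 0, 0.005], "rotation": [0, 0, 0]},
    {"claw": 1, "delta_pos": [0, 0, 0.005], "rotation": [0, 0, 0]},
    {"claw": 1, "delta_pos": [0, 0, 0.005], "rotation": [0, 0, 0]},
    {"claw": 1, "delta_pos": [0, 0, 0.005], "rotation": [0, 0, 0]},
    {"claw": 1, "delta_pos": [0, 0, 0.005], "rotation": [0, 0, 0]},
    {"claw": 1, "delta_pos": [0, 0, 0.005], "rotation": [0, 0, 0]},
    {"claw": 1, "delta_pos": [0, 0, 0.005], "rotation": [0, 0, 0]},
    {"claw": 1, "delta_pos": [0, 0, 0], "rotation": [0, 0, 0]},
    {"claw": 1, "delta_pos": [0, 0, 0], "rotation": [0, 0, 0]}
  ]
}}

```text
time: 20.47
position: [0.5801, -0.157, 0.1566]
ee_rot: [-3.142, 0.0, -1.31]
ft_force: [-0.1, 1.2, 4.9]
grip_width: 0.0437
```

>>> {"op": "carry_out", "data": {
  "motion": [
    {"claw": 1, "delta_pos": [0, 0, 0.005], "rotation": [0, 0, 0]},
    {"claw": 1, "delta_pos": [0, 0, 0.005], "rotation": [0, 0, 0]},
    {"claw": 1, "delta_pos": [0, 0, 0.005], "rotation": [0, 0, 0]},
    {"claw": 1, "delta_pos": [0, 0, 0.005], "rotation": [0, 0, 0]},
    {"claw": 1, "delta_pos": [0, 0, 0.005], "rotation": [0, 0, 0]},
    {"claw": 1, "delta_pos": [0, 0, 0.005], "rotation": [0, 0, 0]},
    {"claw": 1, "delta_pos": [0, 0, 0.005], "rotation": [0, 0, 0]},
    {"claw": 1, "delta_pos": [0, 0, 0.005], "rotation": [0, 0, 0]},
    {"claw": 1, "delta_pos": [0, 0, 0], "rotation": [0, 0, 0]},
    {"claw": 1, "delta_pos": [0, 0, 0], "rotation": [0, 0, 0]}
  ]
}}

```text
time: 21.3
position: [0.5801, -0.157, 0.1562]
ee_rot: [-3.142, 0.0, -1.31]
ft_force: [0.3, 1.1, 4.3]
grip_width: 0.0439
```

>>> {"op": "carry_out", "data": {
  "motion": [
    {"claw": 1, "delta_pos": [0, 0, 0.005], "rotation": [0, 0, 0]},
    {"claw": 1, "delta_pos": [0, 0, 0.005], "rotation": [0, 0, 0]},
    {"claw": 1, "delta_pos": [0, 0, 0.005], "rotation": [0, 0, 0]},
    {"claw": 1, "delta_pos": [0, 0, 0.005], "rotation": [0, 0, 0]},
    {"claw": 1, "delta_pos": [0, 0, 0.005], "rotation": [0, 0, 0]},
    {"claw": 1, "delta_pos": [0, 0, 0.005], "rotation": [0, 0, 0]},
    {"claw": 1, "delta_pos": [0, 0, 0.005], "rotation": [0, 0, 0]},
    {"claw": 1, "delta_pos": [0, 0, 0.005], "rotation": [0, 0, 0]},
    {"claw": 1, "delta_pos": [0, 0, 0], "rotation": [0, 0, 0]},
    {"claw": 1, "delta_pos": [0, 0, 0], "rotation": [0, 0, 0]}
  ]
}}

```text
time: 22.13
position: [0.5801, -0.157, 0.1558]
ee_rot: [3.142, 0.0, -1.31]
ft_force: [0.6, 0.6, 3.4]
grip_width: 0.044
```

>>> {"op": "carry_out", "data": {
  "motion": [
    {"claw": 1, "delta_pos": [0, 0, 0.005], "rotation": [0, 0, 0]},
    {"claw": 1, "delta_pos": [0, 0, 0.005], "rotation": [0, 0, 0]},
    {"claw": 1, "delta_pos": [0, 0, 0.005], "rotation": [0, 0, 0]},
    {"claw": 1, "delta_pos": [0, 0, 0.005], "rotation": [0, 0, 0]},
    {"claw": 1, "delta_pos": [0, 0, 0.005], "rotation": [0, 0, 0]},
    {"claw": 1, "delta_pos": [0, 0, 0.005], "rotation": [0, 0, 0]},
    {"claw": 1, "delta_pos": [0, 0, 0.005], "rotation": [0, 0, 0]},
    {"claw": 1, "delta_pos": [0, 0, 0.005], "rotation": [0, 0, 0]},
    {"claw": 1, "delta_pos": [0, 0, 0], "rotation": [0, 0, 0]},
    {"claw": 1, "delta_pos": [0, 0, 0], "rotation": [0, 0, 0]}
  ]
}}

```text
time: 22.97
position: [0.5801, -0.157, 0.1556]
ee_rot: [-3.142, 0.0, -1.31]
ft_force: [-0.3, 0.7, 5.9]
grip_width: 0.0437
```

>>> {"op": "carry_out", "data": {
  "motion": [
    {"claw": 1, "delta_pos": [0, 0, 0.005], "rotation": [0, 0, 0]},
    {"claw": 1, "delta_pos": [0, 0, 0.005], "rotation": [0, 0, 0]},
    {"claw": 1, "delta_pos": [0, 0, 0], "rotation": [0, 0, 0]},
    {"claw": 1, "delta_pos": [0, 0, 0], "rotation": [0, 0, 0]},
    {"claw": 1, "delta_pos": [0, 0, 0], "rotation": [0, 0, 0]},
    {"claw": 1, "delta_pos": [0, 0, 0], "rotation": [0, 0, 0]},
    {"claw": 1, "delta_pos": [0, 0, 0], "rotation": [0, 0, 0]},
    {"claw": 1, "delta_pos": [0, 0, 0], "rotation": [0, 0, 0]},
    {"claw": 1, "delta_pos": [0, 0, 0], "rotation": [0, 0, 0]},
    {"claw": 1, "delta_pos": [0, 0, 0], "rotation": [0, 0, 0]}
  ]
}}

```text
time: 23.8
position: [0.5801, -0.157, 0.1556]
ee_rot: [-3.141, -0.0, -1.31]
ft_force: [0.0, 1.4, 6.0]
grip_width: 0.0438
```

Run:
```python
from h import *
s=ctrl.observe()
print(s["position"],s["ee_rot"],s["ft_force"],s["wrist_torque"])
```

```text
[ 0.58012241 -0.15700538  0.15561353] [-3.14147587e+00 -1.88095122e-05 -1.30971685e+00] [0.03416763 1.38572787 5.98103835] [ 0.14777197  0.01816228 -0.01721713]
```

>>> {"op": "carry_out", "data": {
  "motion": [
    {"claw": 1, "delta_pos": [0, 0, 0.005], "rotation": [0, 0, 0]},
    {"claw": 1, "delta_pos": [0, 0, 0.005], "rotation": [0, 0, 0]},
    {"claw": 1, "delta_pos": [0, 0, 0.005], "rotation": [0, 0, 0]},
    {"claw": 1, "delta_pos": [0, 0, 0.005], "rotation": [0, 0, 0]},
    {"claw": 1, "delta_pos": [0, 0, 0.005], "rotation": [0, 0, 0]},
    {"claw": 1, "delta_pos": [0, 0, 0.005], "rotation": [0, 0, 0]},
    {"claw": 1, "delta_pos": [0, 0, 0], "rotation": [0, 0, 0]},
    {"claw": 1, "delta_pos": [0, 0, 0], "rotation": [0, 0, 0]},
    {"claw": 1, "delta_pos": [0, 0, 0], "rotation": [0, 0, 0]},
    {"claw": 1, "delta_pos": [0, 0, 0], "rotation": [0, 0, 0]}
  ]
}}

```text
time: 24.63
position: [0.5801, -0.157, 0.1556]
ee_rot: [-3.141, -0.0, -1.31]
ft_force: [-0.2, 0.9, 7.7]
grip_width: 0.0438
```

Run:
```python
from h import *
s=ctrl.observe()
print(s["position"],s["ee_rot"],s["ft_force"],s["wrist_torque"])
```

```text
[ 0.58013843 -0.1569711   0.15559497] [-3.14138310e+00 -6.95542027e-05 -1.30968769e+00] [-0.16623307  0.87736022  7.65055215] [ 0.19969002  0.19724618 -0.01701488]
```

>>> {"op": "carry_out", "data": {
  "motion": [
    {"claw": 1, "delta_pos": [0, 0, 0.01], "rotation": [0, 0, 0]},
    {"claw": 1, "delta_pos": [0, 0, 0.01], "rotation": [0, 0, 0]},
    {"claw": 1, "delta_pos": [0, 0, 0.01], "rotation": [0, 0, 0]},
    {"claw": 1, "delta_pos": [0, 0, 0.01], "rotation": [0, 0, 0]},
    {"claw": 1, "delta_pos": [0, 0, 0.01], "rotation": [0, 0, 0]},
    {"claw": 1, "delta_pos": [0, 0, 0.01], "rotation": [0, 0, 0]},
    {"claw": 1, "delta_pos": [0, 0, 0.01], "rotation": [0, 0, 0]},
    {"claw": 1, "delta_pos": [0, 0, 0.01], "rotation": [0, 0, 0]},
    {"claw": 1, "delta_pos": [0, 0, 0], "rotation": [0, 0, 0]},
    {"claw": 1, "delta_pos": [0, 0, 0], "rotation": [0, 0, 0]}
  ]
}}

```text
time: 25.47
position: [0.5801, -0.157, 0.1555]
ee_rot: [-3.141, -0.0, -1.31]
ft_force: [-2.5, 1.9, 14.1]
grip_width: 0.0441
```

Run:
```python
from h import *
s=ctrl.observe()
print(s["position"],s["ee_rot"],s["ft_force"],s["wrist_torque"])
f=ctrl.get_image("wrist")["frame"]
a=cv2.resize(f[130:250,224:344],(480,480),interpolation=2)
f=ctrl.get_image("side")["frame"]
cv2.imwrite("pics/w11.png",np.hstack([a,cv2.resize(f[140:220,255:308],(320,480),interpolation=2)]))
```

```text
[ 0.58013577 -0.15695604  0.15552266] [-3.14117826e+00 -2.52686501e-04 -1.30969953e+00] [-2.4948572   1.90176049 14.12098914] [ 0.23129569  0.51943429 -0.06522162]
```

View pics/w11.png

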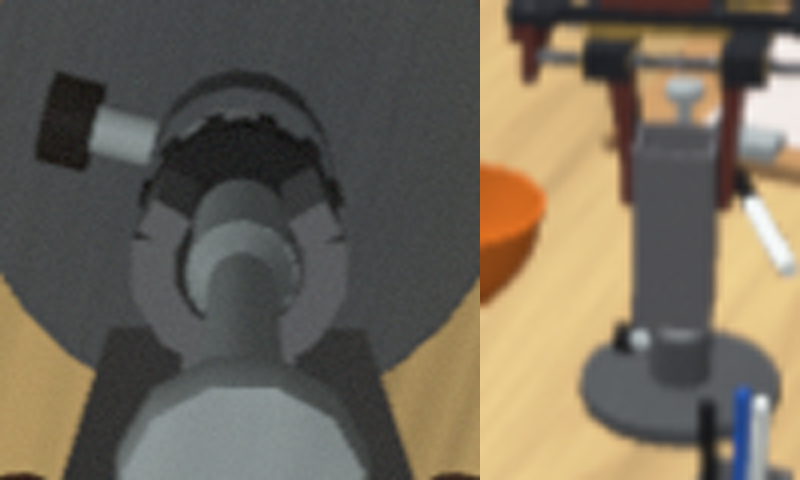

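The clip is down at the stop and pressing at about 15 N. I'll hold there, then ease the load off.

>>> {"op": "carry_out", "data": {
  "motion": [
    {"claw": 1, "delta_pos": [0, 0, 0], "rotation": [0, 0, 0]},
    {"claw": 1, "delta_pos": [0, 0, 0], "rotation": [0, 0, 0]},
    {"claw": 1, "delta_pos": [0, 0, 0], "rotation": [0, 0, 0]},
    {"claw": 1, "delta_pos": [0, 0, 0], "rotation": [0, 0, 0]},
    {"claw": 1, "delta_pos": [0, 0, 0], "rotation": [0, 0, 0]},
    {"claw": 1, "delta_pos": [0, 0, 0], "rotation": [0, 0, 0]},
    {"claw": 1, "delta_pos": [0, 0, 0], "rotation": [0, 0, 0]},
    {"claw": 1, "delta_pos": [0, 0, 0], "rotation": [0, 0, 0]},
    {"claw": 1, "delta_pos": [0, 0, 0], "rotation": [0, 0, 0]},
    {"claw": 1, "delta_pos": [0, 0, 0], "rotation": [0, 0, 0]}
  ]
}}

```text
time: 26.4
position: [0.5801, -0.157, 0.1555]
ee_rot: [-3.141, -0.0, -1.31]
ft_force: [-1.9, 2.1, 12.7]
grip_width: 0.0439
```

>>> {"op": "carry_out", "data": {
  "motion": [
    {"claw": 1, "delta_pos": [0, 0, -0.02], "rotation": [0, 0, 0]},
    {"claw": 1, "delta_pos": [0, 0, -0.02], "rotation": [0, 0, 0]},
    {"claw": 1, "delta_pos": [0, 0, -0.02], "rotation": [0, 0, 0]},
    {"claw": 1, "delta_pos": [0, 0, -0.02], "rotation": [0, 0, 0]},
    {"claw": 1, "delta_pos": [0, 0, -0.02], "rotation": [0, 0, 0]},
    {"claw": 1, "delta_pos": [0, 0, -0.02], "rotation": [0, 0, 0]},
    {"claw": 1, "delta_pos": [0, 0, 0], "rotation": [0, 0, 0]},
    {"claw": 1, "delta_pos": [0, 0, 0], "rotation": [0, 0, 0]},
    {"claw": 1, "delta_pos": [0, 0, 0], "rotation": [0, 0, 0]},
    {"claw": 1, "delta_pos": [0, 0, 0], "rotation": [0, 0, 0]}
  ]
}}

```text
time: 27.23
position: [0.5801, -0.157, 0.1556]
ee_rot: [-3.142, 0.0, -1.31]
ft_force: [-0.5, 1.2, 5.5]
grip_width: 0.044
```

>>> {"op": "carry_out", "data": {
  "motion": [
    {"claw": 1, "delta_pos": [0, 0, -0.03], "rotation": [0, 0, 0]},
    {"claw": 1, "delta_pos": [0, 0, -0.02], "rotation": [0, 0, 0]},
    {"claw": 1, "delta_pos": [0, 0, 0], "rotation": [0, 0, 0]},
    {"claw": 0, "delta_pos": [0, 0, 0], "rotation": [0, 0, 0]},
    {"claw": 0, "delta_pos": [0, 0, 0], "rotation": [0, 0, 0]},
    {"claw": 0, "delta_pos": [0, 0, 0], "rotation": [0, 0, 0]},
    {"claw": 0, "delta_pos": [0, 0, 0], "rotation": [0, 0, 0]},
    {"claw": 0, "delta_pos": [0, 0, 0], "rotation": [0, 0, 0]},
    {"claw": 0, "delta_pos": [0, 0, 0], "rotation": [0, 0, 0]},
    {"claw": 0, "delta_pos": [0, 0, 0], "rotation": [0, 0, 0]}
  ]
}}

```text
time: 28.07
position: [0.58, -0.157, 0.1559]
ee_rot: [3.141, 0.0, -1.31]
ft_force: [0.4, -0.4, -0.3]
grip_width: 0.0862
```

Run:
```python
from h import *
s=ctrl.observe()
print(s["position"],s["ft_force"],s["grip_width"])
f=ctrl.get_image("wrist")["frame"]
a=cv2.resize(f[100:420,124:444],(480,480),interpolation=2)
f=ctrl.get_image("side")["frame"]
cv2.imwrite("pics/w12.png",np.hstack([a,cv2.resize(f[140:220,255:308],(320,480),interpolation=2)]))
```

```text
[ 0.58004108 -0.15696771  0.1559115 ] [ 0.37698624 -0.41807296 -0.32542149] 0.08618774248480082
```

View pics/w12.png

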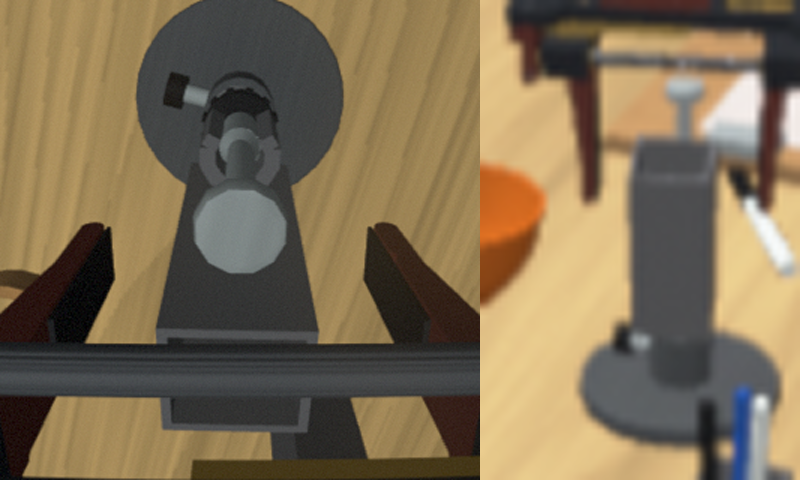

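The fingers are clear on both sides and the caddy is hanging with only a slight tilt. Now I'll retreat straight up.

>>> {"op": "carry_out", "data": {
  "motion": [
    {"claw": 0, "delta_pos": [0, 0, -0.5], "rotation": [0, 0, 0]},
    {"claw": 0, "delta_pos": [0, 0, -1.5], "rotation": [0, 0, 0]},
    {"claw": 0, "delta_pos": [0, 0, -2], "rotation": [0, 0, 0]},
    {"claw": 0, "delta_pos": [0, 0, -2], "rotation": [0, 0, 0]},
    {"claw": 0, "delta_pos": [0, 0, -2], "rotation": [0, 0, 0]},
    {"claw": 0, "delta_pos": [0, 0, -2], "rotation": [0, 0, 0]},
    {"claw": 0, "delta_pos": [0, 0, -2], "rotation": [0, 0, 0]},
    {"claw": 0, "delta_pos": [0, 0, -2], "rotation": [0, 0, 0]},
    {"claw": 0, "delta_pos": [0, 0, -1], "rotation": [0, 0, 0]},
    {"claw": 0, "delta_pos": [0, 0, 0], "rotation": [0, 0, 0]}
  ]
}}

```text
time: 29.0
position: [0.5815, -0.1575, 0.3089]
ee_rot: [-3.137, -0.003, -1.31]
ft_force: [0.3, -0.4, -1.0]
grip_width: 0.0878
```

Run:
```python
from h import *
s=ctrl.observe()
print(s["position"],s["ft_force"],s["grip_width"])
f=ctrl.get_image("wrist")["frame"]
a=cv2.resize(f[:,70:490],(480,480),interpolation=2)
c=ctrl.get_image("side");f=c["frame"]
cv2.imwrite("pics/w13.png",np.hstack([a,cv2.resize(f[140:220,255:308],(320,480),interpolation=2)]))
cv2.imwrite("pics/s13.png",f)
for z in (.08,.19): print(proj(c,(.5728,-.1266,z)))  # expected left/right edges reference
```

```text
[ 0.58152583 -0.15753254  0.30893666] [ 0.33560961 -0.41671588 -0.95327331] 0.08780884422441072
[286.3959448  195.38058503]
[286.74860981 165.93264393]
```

View pics/w13.png

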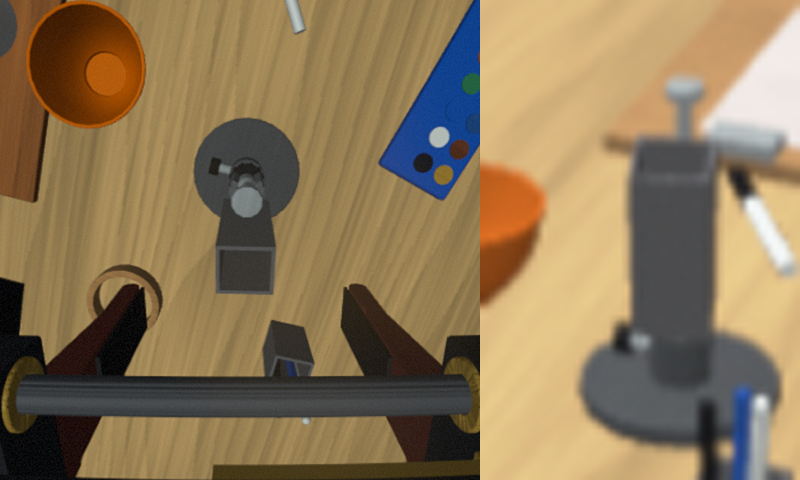

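View pics/s13.png

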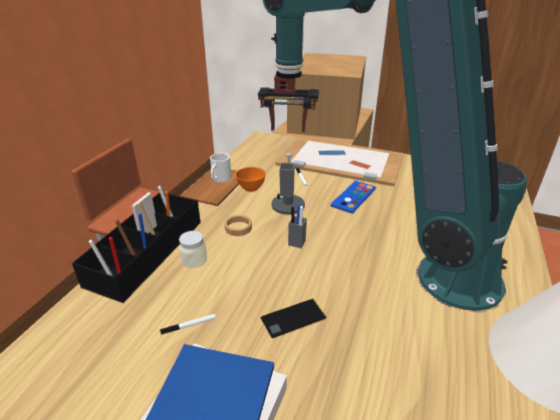

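>>> {"op": "carry_out", "data": {
  "motion": [
    {"claw": 0, "delta_pos": [0, 0, 0], "rotation": [0, 0, 0]},
    {"claw": 0, "delta_pos": [0, 0, 0], "rotation": [0, 0, 0]},
    {"claw": 0, "delta_pos": [0, 0, 0], "rotation": [0, 0, 0]},
    {"claw": 0, "delta_pos": [0, 0, 0], "rotation": [0, 0, 0]},
    {"claw": 0, "delta_pos": [0, 0, 0], "rotation": [0, 0, 0]},
    {"claw": 0, "delta_pos": [0, 0, 0], "rotation": [0, 0, 0]},
    {"claw": 0, "delta_pos": [0, 0, 0], "rotation": [0, 0, 0]},
    {"claw": 0, "delta_pos": [0, 0, 0], "rotation": [0, 0, 0]},
    {"claw": 0, "delta_pos": [0, 0, 0], "rotation": [0, 0, 0]},
    {"claw": 0, "delta_pos": [0, 0, 0], "rotation": [0, 0, 0]}
  ]
}}

```text
time: 29.93
position: [0.5801, -0.157, 0.306]
ee_rot: [-3.142, -0.0, -1.31]
ft_force: [-0.5, 0.4, -0.5]
grip_width: 0.0882
```

Run:
```python
from h import *
s=ctrl.observe();c=ctrl.get_image("side");o=cv2.imread("pics/s13.png")
d=cv2.absdiff(o,c["frame"])[150:225,250:320];print('side diff',d.mean(),d.max())
f=ctrl.get_image("wrist")["frame"];cv2.imwrite("pics/w14.png",cv2.resize(f[90:270,230:350],(400,600),interpolation=2))
```

```text
side diff 0.3431746031746032 3
```

View pics/w14.png

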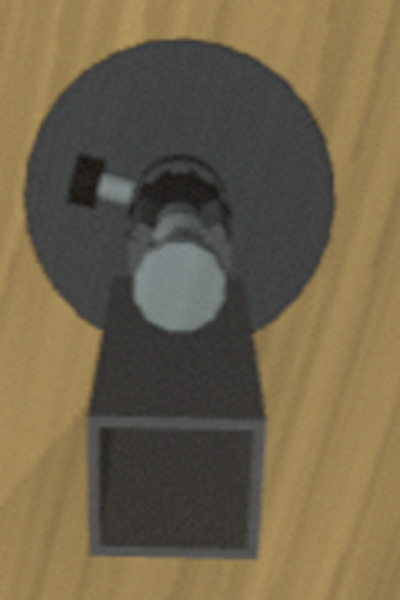

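Run:
```python
from h import *
s=ctrl.observe();c=wristcam(ctrl.get_image("wrist"),s)
psi=s["ee_rot"][2];ex=np.array([np.cos(psi),np.sin(psi)]);ey=np.array([np.sin(psi),-np.cos(psi)])
for X,Y in[(90,418),(265,420),(90,556),(255,556)]:
    D=onz(c,(230+X*.3,90+Y*.3),.19)[:2]-s["position"][:2];print(D@ex*1000,D@ey*1000)
ctrl.sign_off()
```

```text
-2.633648550929999 -21.039555338164092
-3.096253996989979 21.399510476829512
-38.815510618039035 -21.783969946447872
-38.7673999455699 19.692641026850055
the job is handed in; nothing more can be done
```

The caddy is hanging on the post with the collar down, and I handed the job in at about 30 s of the 64 s allowed. `sign_off` gives no verdict, so this rests on my own readings.

**What I did:** I gripped the caddy near its top and carried it to the post. I passed the clip sideways onto the neck at 169 mm, with no side force showing. I then slid it down, pushing the collar at about 5–6 N. It stopped with the tool at 0.1556 m, which puts the clip centre about 105 mm above the stand's underside. I pressed it home for over 0.8 s with wrist readings of 14.1 N and then 12.7 N, so about 14–16 N on the post with the caddy's weight added. The highest force I read was well under 30 N, but I only see force at the end of each move. After easing the load off, I opened the gripper and moved up clear.

**Last checks:**
- **Caddy:** the clip is round the shaft, and side pictures about a second apart were unchanged, so it is at rest. The robot is touching nothing.
- **Bystanders:** those in view looked where they started, judged by eye and not measured.
- **Tilt, the one weak point:** once released, the caddy sagged away from the post. I put the tilt at 6–8° from how far the rim moved, where the clip's play should allow about 6°. The limit is 10°, so the margin is small.
- **Collar:** I took it as fully down because the tool stopped moving while the force rose. I did not measure the collar separately in a picture.

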